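# Hang the utensil caddy on the rail and tug it to check

## Robot

A 6-joint arm with a two-finger parallel gripper is mounted at the origin on a cart in front of the work surface, level with it; the furniture and walls round the work are solid. World frame = base frame: x ahead of the robot, y to its left, z up, the work surface at z = 0. Lengths are in m, angles in rad, forces in N, time in s.
With the tool pointing down it reaches from about 0.3 to 0.775 m from the base axis. Payload 14.6 kg.
Tool frame: the origin (TCP) lies midway between the tips of the shut fingers; the grasp point (between the pads) lies 19 mm behind it (ctrl.tcp_to_grasp is the z of the grasp point in the tool frame, in m); z points along the fingers, y is the line along which they close (so a half turn about z gives the same grasp; the last joint's range is limited). The gripper opens to 94 mm and grips with 3 to 60 N. Pads are 16 mm wide; open, the fingers measure 119 mm over their backs; the gripper's body (75 mm by 177 mm) begins 78 mm behind the grasp point.
Start: joints at [-1.399, 0.3, 1.521, -0, 1.321, -0.067], TCP at [0.13, -0.534, 0.205] pointing down, gripper open.
Joint ranges: [-3.03, 3.03], [-0.79, 2.21], [0.23, 2.52], [-1.04, 4.18], [0, 3.07], [-2.55, 2.55]. Speed limits (rad/s): [2.22, 2.22, 2.57, 3.14, 3.14, 3.14].

## Interface

Orientations are given as [roll, pitch, yaw] about the fixed x, y, z axes, in that order (R = Rz(yaw) Ry(pitch) Rx(roll)).
In Python, from station import monitor, camera, ctrl gives the robot as it stands.
- The arm moves only by the tool apply_moves, never from a script. Its argument "plan" is one flat list of numbers, 4 for each row, row after row: the shift along the tool's x, y, z in mm, then the turn about the tool's z in rad. In form: [dx, dy, dz, spin, dx, dy, dz, spin, ...]. A call has 1 to 20 rows; each row shifts and turns the commanded pose from where the row before left it, along the tool's axes as they then stand; what a row does not reach is not made up. A row lasts 1/10 s, in which the tool goes at most 50 mm and 8.59 degrees, less where a joint would pass 70% of its speed; a pose out of reach is approached as far as the arm can. A call is refused whole if a number of a shift passes 50 or a number of a turn 0.15, either way. A call with a gripper value outside its range is refused whole. "hand" is the gripper command: -1 is shut, 1 is fully open, values between are in proportion, set as the call begins (left out, the last holds). The fingers move at their own pace and stop on an object; "squeeze" is the grip in N (left out, the last holds). Time passes only in rows, so rows that do not move let the fingers close. It gives the time, the measured TCP pose, the force, the opening and the grip force at its end, in the units of the state.
- monitor.get_obs(): the state, without advancing time (a new reading comes with each control period).
- camera(name): name is "scene" or "top" or "wrist"; returns a dict with "image" (400x640x3 uint8, red, green, blue), "range_z" (400x640 float32, m along the optical axis (not along the pixel's ray), 0 where there is no reading), "mtx" (3x3 intrinsics, pixels), "rvec" (rotation vector, rad) and "tvec" (3), from world to camera coordinates, as OpenCV has them. Camera axes: x right, y down, z forward; pixel columns grow to the right and rows downward; lengths in m; the calibration is good to about 2 mm. A picture is of the moment at which its call begins.
- ctrl.hand_in(): hands the job in; it is judged then, once.
The state is a dict: "time_s": time; "qpos": joint angles; "joint_vel": joint speeds; "tau": joint torques, N m; "ee_pos": TCP position; "eef_rot": TCP orientation; "force": force on the tool from outside, world axes, zero at the start; "moment": the same for the moment, N m; "grip_width": finger opening in m; "grip_force": force on a finger pad.
Only numpy, scipy, OpenCV 4.12 (cv2) and the standard library are available. Lean on these libraries where they do the work, as an engineer would, in place of code of your own. Each camera call takes 0.05 s, during which the arm holds its last target. There are 200 camera calls.

## Task

Pick up the small metal utensil caddy by its black grip and hang it by the hook on its back over the upper rail of the rail stand, around the middle of the rail. Before you let go, tug it down gently with about 10 N and keep that up for half a second, to be sure that it is held; while you hold it, never load the rail with more than 20 N. Then let go and leave it hanging there, without disturbing the tin, the salt mill or the garlic.

Things in the scene. Friction and masses are not known exactly. Their poses are not given: they have to be found in the camera images.
- caddy_grip (a point): Centre of the caddy's black grip; grasp it here from above. The grip is a bar 66 mm long (caddy x), 12 mm wide (y) and 12 mm high, over the middle of the box, its centre 132 mm above the box's underside and 42 mm above its rim, on a 12 mm wide upright at either end. Axes: z up, +x to the back of the caddy, where the hook is.
- caddy: Open-topped aluminium box 70 (x) x 80 (y) x 90 (z) mm with rows of dark dots, a grip arch over it and a hook strap on its back (+x) wall; 0.2 to 0.42 kg. Origin at the centre of its underside; it stands upright on the worktop at the start.
- caddy_hook (a point): Seat of the hook: middle of the underside of its flat top, 48 mm to the back (+x) of the grip's centre and 17 mm lower. The hook is a 24 mm wide, 4 mm thick strap that runs backwards and turns down in a lip. Its mouth, open downwards, is 18 mm wide (9 mm either side in x); the lip's tip, bent outwards, is 29 mm below and 12 to 16 mm behind this point.
- rail_mark (a point): Middle of the upper rail (bar 10 mm in diameter along y, 225 mm free between posts) as adjusted to mid-height, 150 mm above the worktop. +x to the back of the stand; the caddy hangs on the -x side, its +x along this +x. The real rail is exact in x and y but clamped anywhere up to 8 mm above or below the mark: find it by feel. It is sprung: yields 0.25 mm per newton.
- stand: Rail stand, fixed; origin on the worktop under the rail's middle, axes as rail_mark. Two posts 14 mm square, 185 mm high, 250 mm apart. Base 150 x 290 x 12 mm, reaching 95 mm to -x. A fixed lower bar (10 mm thick, 70 mm up, 7 mm in front (-x) of the rail) backs the caddy (not counted as rail load). When hung, the hook's seat lies on top of the rail, 5 mm above its axis.
- tin: Bystander: food tin 75 mm in diameter, 58 mm high, between caddy and stand; origin at its underside. Leave alone.
- mill: Bystander: slim salt mill 49 mm in diameter, 164 mm high, to the left of the caddy; origin at its underside. Leave alone.
- garlic: Bystander: garlic bulb about 60 mm across, to the left of the caddy; origin at its underside. Leave alone.

How it is judged:
On the way, in this order (a step that is already met when the one before it is completed fails the run):
1. the caddy is lifted clear of the worktop in the gripper (height (world z) of caddy above 0.03 m and contact force between the fingers and caddy above 1 N), for 0.2 s.
2. with the hook over the rail and the gripper still holding, the caddy is tugged down so that it loads the rail with more than 7 N for 0.4 s (x of caddy_hook in the frame of rail_mark between -0.009 and 0.009 m and y of caddy_hook in the frame of rail_mark between -0.06 and 0.06 m and z of caddy_hook in the frame of rail_mark between -0.012 and 0.016 m and contact force between caddy and stand above 7 N and contact force between the fingers and caddy above 1 N), for 0.4 s.
At the end, for the whole second after the job is handed in: The caddy hangs by its hook on the upper rail: hook seat within 9 mm of the rail mark in x, within 60 mm of the middle along the rail and between 12 mm below and 16 mm above the mark in height; tilted less than 0.2 rad, at rest (under 0.02 m/s), its weight on the stand, not touched by the robot (x of caddy_hook in the frame of rail_mark between -0.009 and 0.009 m and y of caddy_hook in the frame of rail_mark between -0.06 and 0.06 m and z of caddy_hook in the frame of rail_mark between -0.012 and 0.016 m and angle between caddy's own z axis and vertical below 0.2 rad and linear speed of caddy below 0.02 m/s and contact force between caddy and stand above 1 N and contact force between each of the arm, the fingers and caddy below 0.1 N).
It fails at once if the caddy loads the stand's rail with more than 20 N while the gripper holds it (contact force between caddy and stand above 20 N and contact force between the fingers and caddy above 2 N).
It fails at once if the tomato tin is moved by more than 30 mm (distance of tin from where it was at the start of the episode above 0.03 m).
It fails at once if the salt mill is moved by more than 30 mm (distance of mill from where it was at the start of the episode above 0.03 m).
It fails at once if the garlic bulb is moved by more than 30 mm (distance of garlic from where it was at the start of the episode above 0.03 m).
It also fails if it takes over 64 s, if anything falls off the work surface, if the arm or the gripper's body presses on something with over 40 N, if the wrist force passes 120 N, or if a joint passes its speed limit or range.

## Working session

There is one attempt and no reset: what is moved stays moved. The work goes in short steps, Python scripts to look and compute and a tool call to move; the robot and the scene stay as the last step left them, time stands still between calls to the robot, and variables do not carry over. Pictures are saved under pics/ and viewed, at most 10 in all, crops included, and the job is handed in when it is done.

Besides the shell and the picture viewer there is one more tool, called after "Request:" in YAML: its name, and indented under it one key for each argument. apply_moves: Moves the arm, as the interface text tells. Its arguments: {"type":"object","properties":{"plan":{"type":"array","items":{"type":"number"}},"hand":{"type":"number"},"squeeze":{"type":"number"}},"required":["plan"]}

```bash
mkdir -p pics; cat > h.py <<'E'
import numpy as np, cv2
from station import monitor, camera, ctrl
def shot(n,fn=None):
    c=camera(n)
    if fn: cv2.imwrite('pics/'+fn,cv2.cvtColor(c['image'],cv2.COLOR_RGB2BGR))
    return c
def cloud(c):
    z=c['range_z']; K=c['mtx']; R=cv2.Rodrigues(np.array(c['rvec'],float))[0]; t=np.array(c['tvec']).ravel()
    v,u=np.mgrid[:z.shape[0],:z.shape[1]]
    P=np.stack([(u-K[0,2])/K[0,0]*z,(v-K[1,2])/K[1,1]*z,z],-1)
    W=(P-t)@R
    W[z<=0]=np.nan
    return W
E
python3 - <<'E'
from h import *
for n in('scene','top'):
    c=shot(n,n+'0.png'); np.save(n+'0.npy',cloud(c))
    R=cv2.Rodrigues(np.array(c['rvec'],float))[0]; print(n,-R.T@np.array(c['tvec']).ravel(),R[2])
o=monitor.get_obs(); print({k:np.round(v,4).tolist() for k,v in o.items()}, ctrl.tcp_to_grasp)
E
```

```text
scene [-0.28471609  0.56707651  0.66232936] [ 0.74369676 -0.42495782 -0.5160678 ]
top [0.44117015 0.09449305 1.23780106] [ 0.05622004  0.00695385 -0.99839419]
{'time_s': 0.1, 'qpos': [-1.3986, 0.3004, 1.5215, -0.0, 1.3207, -0.0666], 'joint_vel': [0.0005, 0.0002, -0.0016, -0.0001, 0.0011, -0.0003], 'tau': [0.0015, -53.2644, -35.3285, 0.071, 0.0235, -0.0001], 'ee_pos': [0.13, -0.5342, 0.2049], 'eef_rot': [-3.1405, -0.0001, 0.2388], 'force': [0.3683, 0.6572, 0.2353], 'moment': [0.0007, 0.0247, 0.0321], 'grip_force': 0.0, 'grip_width': 0.0939} -0.0188
```

View pics/scene0.png

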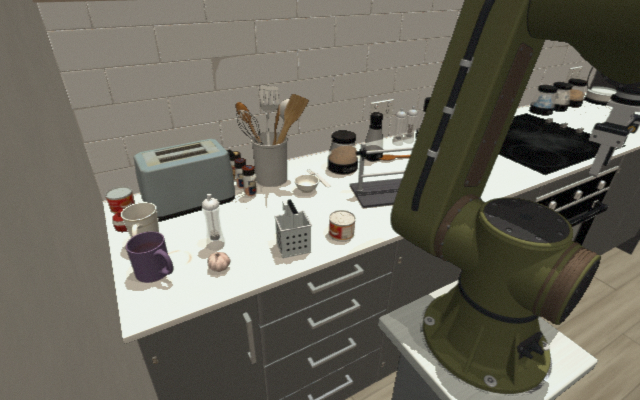

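View pics/top0.png

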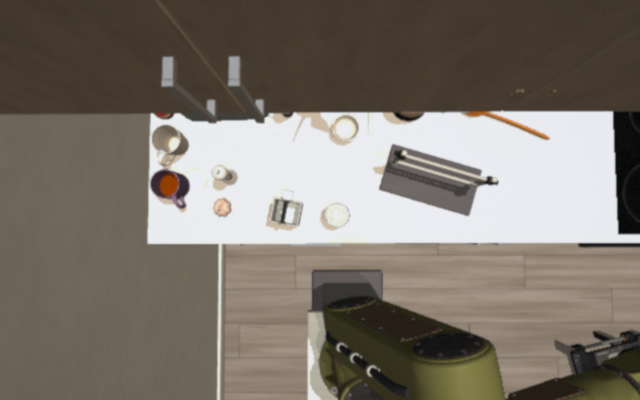

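The scene view shows the caddy at (293,235) with its black grip around (290,210), the tin at (342,225), the mill at (212,218), the garlic at (219,261) and the stand at about (390,175). In the top view the caddy is at (287,212), with its hook towards (288,192). The rail runs from (400,154) to (492,181), the tin is at (336,215), the mill at (222,174) and the garlic at (222,208).

```bash
python3 - <<'E'
from h import *
T=np.load('top0.npy');S=np.load('scene0.npy')
def reg(W,r,zl,zh):
    m=np.zeros(W.shape[:2],bool);m[r[1]:r[3],r[0]:r[2]]=1
    m&=(W[...,2]>zl)&(W[...,2]<zh);return W[m]
for n,r,zl,zh in [('grip',(262,180,315,235),.115,.16),('box',(262,185,315,235),.07,.1),('hooktop',(262,180,315,235),.1,.122),('posts',(375,140,505,215),.165,.2),('rail',(375,140,505,215),.135,.165),('base',(375,140,505,215),.006,.02),('tin',(315,195,355,235),.045,.07),('mill',(205,155,240,190),.1,.19),('garlic',(205,190,240,225),.01,.08)]:
    p=reg(T,r,zl,zh)
    if len(p)<3: print(n,len(p));continue
    q=p[:,:2].astype(np.float32); b=cv2.minAreaRect(q)
    print(n,len(p),'ctr',np.round(b[0],4),'size',np.round(b[1],4),'ang',round(b[2],1),'zmed',np.nanmedian(p[:,2]).round(4))
    if n in('grip','hooktop','rail','posts'):print(np.round(p[::max(1,len(p)//14)],3).tolist())
print('cab',np.round(T[90,320],3),np.round(T[108,320],3),np.round(T[108,480],3),np.round(T[112,480],3),np.round(T[116,480],3))
E
```

```text
grip 192 ctr [0.4703 0.2146] size [0.024  0.0958] ang 80.5 zmed 0.1346
[[0.519, 0.216, 0.119], [0.514, 0.202, 0.116], [0.508, 0.213, 0.121], [0.505, 0.199, 0.117], [0.499, 0.21, 0.122], [0.496, 0.199, 0.121], [0.49, 0.206, 0.132], [0.485, 0.207, 0.13], [0.476, 0.209, 0.136], [0.468, 0.214, 0.14], [0.459, 0.217, 0.135], [0.451, 0.219, 0.138], [0.443, 0.225, 0.136], [0.434, 0.228, 0.137], [0.429, 0.219, 0.138]]
box 198 ctr [0.4706 0.2152] size [0.0842 0.1009] ang 79.5 zmed 0.0906
hooktop 81 ctr [0.4706 0.2146] size [0.024  0.0951] ang 80.4 zmed 0.119
[[0.519, 0.216, 0.119], [0.516, 0.205, 0.122], [0.513, 0.208, 0.119], [0.514, 0.195, 0.104], [0.511, 0.208, 0.116], [0.508, 0.219, 0.121], [0.508, 0.205, 0.118], [0.505, 0.216, 0.122], [0.505, 0.202, 0.115], [0.502, 0.211, 0.117], [0.499, 0.219, 0.116], [0.499, 0.202, 0.119], [0.496, 0.213, 0.12], [0.496, 0.199, 0.121], [0.494, 0.205, 0.12], [0.491, 0.199, 0.121], [0.423, 0.219, 0.121]]
posts 80 ctr [ 0.5778 -0.2293] size [0.2645 0.0169] ang 73.5 zmed 0.1829
[[0.619, -0.104, 0.181], [0.618, -0.104, 0.168], [0.616, -0.115, 0.183], [0.613, -
[... 428 characters left out ...]
6, -0.139, 0.158], [0.602, -0.132, 0.151], [0.596, -0.158, 0.155], [0.59, -0.185, 0.156], [0.584, -0.213, 0.154], [0.576, -0.216, 0.153], [0.57, -0.243, 0.156], [0.565, -0.27, 0.154], [0.559, -0.293, 0.159], [0.554, -0.322, 0.153], [0.548, -0.327, 0.156], [0.539, -0.34, 0.163], [0.531, -0.349, 0.161]]
base 3778 ctr [ 0.5654 -0.253 ] size [0.3954 0.2282] ang 89.8 zmed 0.012
tin 500 ctr [0.4485 0.0677] size [0.0717 0.0715] ang 89.8 zmed 0.055
mill 212 ctr [0.5678 0.3984] size [0.0397 0.0425] ang 87.8 zmed 0.1431
garlic 268 ctr [0.4732 0.4195] size [0.0558 0.0532] ang 5.2 zmed 0.0366
cab [0.611 0.105 0.72 ] [0.611 0.107 0.632] [ 0.611 -0.143  0.627] [ 0.771 -0.383  0.007] [ 0.761 -0.387 -0.002]
```

```bash
python3 - <<'E'
import cv2,numpy as np
a=cv2.imread('pics/top0.png')[140:235,255:355];b=cv2.imread('pics/top0.png')[140:235,370:510]
i=np.hstack([cv2.resize(a,None,fx=5,fy=5,interpolation=2)[:, :320],cv2.resize(b,None,fx=3.4,fy=5,interpolation=2)])
s=cv2.imread('pics/scene0.png')[190:260,260:320]
print(i.shape)
cv2.imwrite('pics/crop1.png',cv2.resize(a,None,fx=6,fy=6,interpolation=2))
E
```

```text
(475, 796, 3)
```

View pics/crop1.png

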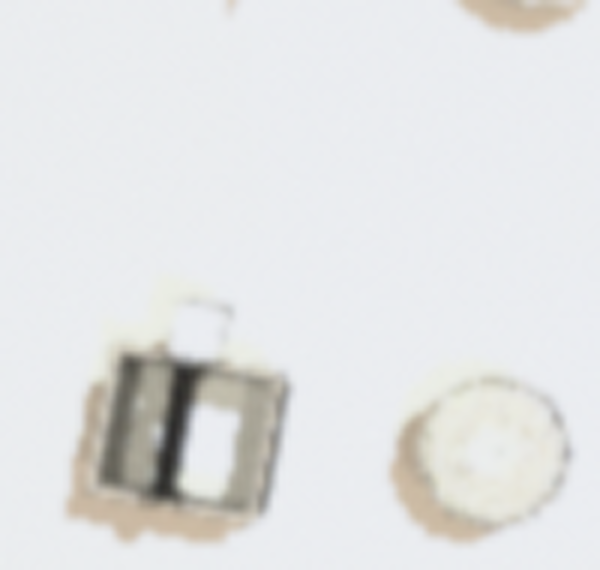

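The crop shows the grip as a dark vertical bar at about (180,430), the box around (195,430), the hook strap at (203,330) and the tin at (490,455). The caddy yaw is about −9.5° with the grip near (0.456, 0.217). The rail middle is near (0.577, −0.229) with yaw −16.6°. The sizes match the ones given (posts 250 mm apart, box plus hook 101 mm, tin about 72 mm). Next I spin and approach.

Request:
apply_moves:
  plan: [0,0,-10,0.135,0,0,-10,0.135,0,0,-10,0.135,19,-37,-3,0,19,-37,-3,0,19,-37,-3,0,19,-37,-3,0,19,-37,-3,0,19,-37,-3,0,19,-37,-3,0,19,-37,-3,0,19,-37,-3,0,19,-37,-3,0]
  hand: 1
  squeeze: 40

```text
time_s: 1.4
ee_pos: [0.3793, -0.1993, 0.2655]
eef_rot: [-3.142, 0.0, -0.166]
force: [-0.2, -0.6, -0.5]
grip_width: 0.0939
grip_force: 0.0
```

Request:
apply_moves:
  plan: [0,-32,0,0,0,-32,0,0,0,-32,0,0,0,-32,0,0,0,-32,0,0,0,-32,0,0,0,-32,0,0,0,-32,0,0,0,-32,0,0,0,-32,0,0,0,-32,0,0,0,-32,0,0,0,-32,0,0,0,0,0,0,0,0,0,0]

```text
time_s: 2.9
ee_pos: [0.4472, 0.2095, 0.265]
eef_rot: [3.141, 0.001, -0.165]
force: [0.5, -1.5, 0.7]
grip_width: 0.0941
grip_force: 0.0
```

```bash
python3 - <<'E'
from h import *
o=monitor.get_obs(); print({k:np.round(v,4).tolist() for k,v in o.items()})
c=shot('wrist','w1.png'); W=cloud(c); np.save('w1.npy',W)
m=(W[...,2]>.118)&(W[...,2]<.16)
g=c['image'].max(-1)<70
for n,k in(('dark',m&g&(W[...,2]>.125)),('hook',m&~g&(W[...,2]<.13))):
    p=W[k]
    if len(p)>5:
        b=cv2.minAreaRect(p[:,:2].astype(np.float32)); print(n,len(p),np.round(b[0],4),np.round(b[1],4),b[2],np.median(p[:,2]))
E
```

```text
{'time_s': 2.9, 'qpos': [0.3639, 0.1328, 1.5852, -0.0001, 1.4248, 2.0997], 'joint_vel': [-0.0271, -0.0188, 0.011, -0.0016, 0.0008, -0.0054], 'tau': [1.5182, -43.6277, -37.0771, 0.0494, -0.0978, 0.1598], 'ee_pos': [0.4472, 0.2095, 0.265], 'eef_rot': [3.1409, 0.0009, -0.165], 'force': [0.5185, -1.4687, 0.6835], 'moment': [0.019, -0.0269, 0.0219], 'grip_force': 0.0, 'grip_width': 0.0941}
dark 584 [0.4568 0.2177] [0.0116 0.0637] 80.18154907226562 0.13847280173813947
hook 806 [0.5371 0.2951] [0.2113 0.041 ] 73.39713287353516 0.12004037983076801
```

View pics/w1.png

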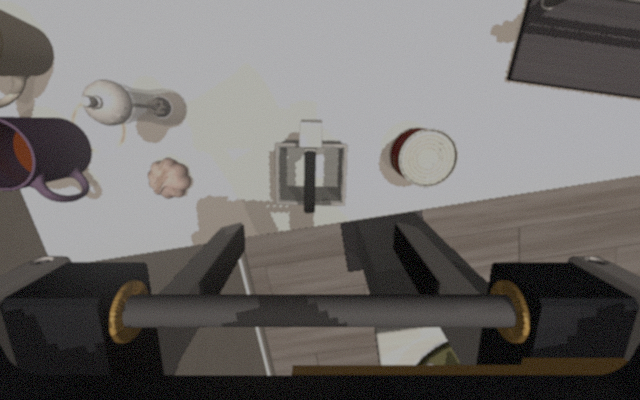

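The wrist view shows the grip as a dark bar at (309,182) with the hook at (311,130), the box around (310,172) and the tin at (424,157). The grip measures 64×12 mm with its top at z 0.138, centred at (0.4568, 0.2177), yaw −0.171. I descend onto it and close.

Request:
apply_moves:
  plan: [4,-5,15,0.006,4,-5,15,0,0,0,20,0,0,0,20,0,0,0,20,0,0,0,20,0,0,0,15,0,0,0,12,0,0,0,10,0,0,0,5,0,0,0,0,0,0,0,0,0]

```text
time_s: 4.15
ee_pos: [0.4573, 0.2179, 0.1139]
eef_rot: [-3.141, -0.001, -0.172]
force: [0.7, -0.4, -0.4]
grip_width: 0.0938
grip_force: 0.0
```

Request:
apply_moves:
  plan: [0,0,0,0,0,0,0,0,0,0,0,0,0,0,0,0,0,0,0,0,0,0,0,0,0,0,0,0,0,0,0,0,0,0,0,0,0,0,0,0]
  hand: -1
  squeeze: 45

```text
time_s: 5.15
ee_pos: [0.4571, 0.2179, 0.1134]
eef_rot: [3.142, 0.0, -0.172]
force: [-0.6, -0.3, 0.2]
grip_width: 0.0176
grip_force: 0.0
```

Request:
apply_moves:
  plan: [0,0,0,0,0,0,0,0,0,0,0,0,0,0,0,0,0,0,-5,0,0,0,-10,0,0,0,-15,0,0,0,-20,0,0,0,-20,0,0,0,-20,0,0,0,-20,0,0,0,-20,0,0,0,-15,0,0,0,-10,0,0,0,0,0,0,0,0,0,0,0,0,0]

```text
time_s: 6.85
ee_pos: [0.4568, 0.2177, 0.2676]
eef_rot: [3.141, 0.001, -0.172]
force: [-0.2, -0.1, -3.1]
grip_width: 0.0117
grip_force: 45.0
```

```bash
python3 - <<'E'
from h import *
o=monitor.get_obs(); print({k:np.round(v,4).tolist() for k,v in o.items()})
E
```

```text
{'time_s': 6.85, 'qpos': [0.3724, 0.1596, 1.5485, 0.0, 1.4349, 2.1154], 'joint_vel': [0.0007, 0.0024, -0.0009, 0.0004, 0.0014, 0.0008], 'tau': [0.0082, -48.1549, -38.1498, -0.0301, -0.0747, 0.0004], 'ee_pos': [0.4568, 0.2177, 0.2676], 'eef_rot': [3.1408, 0.0013, -0.1722], 'force': [-0.1747, -0.1473, -3.1026], 'moment': [-0.0026, 0.007, -0.0119], 'grip_force': 44.9814, 'grip_width': 0.0117}
```

Held, with a weight of about 3 N. I carry it over the tin to a staging pose just in front of and above the rail.

Request:
apply_moves:
  plan: [0,0,0,0.118,6,13,0,0,10,22,0,0,13,28.5,0,0,13,28.5,0,0,13,28.5,0,0,13,28.5,0,0,13,28.5,0,0,13,28.5,0,0,13,28.5,0,0,13,28.5,0,0,13,28.5,0,0,13,28.5,0,0,13,28.5,0,0,12,26,0,0,7,14,0,0,2,5,0,0,0,0,0,0,0,0,0,0,0,0,0,0]

```text
time_s: 8.85
ee_pos: [0.517, -0.2097, 0.2687]
eef_rot: [-3.142, -0.0, -0.289]
force: [0.0, 0.7, -2.4]
grip_width: 0.0114
grip_force: 45.0
```

```bash
python3 - <<'E'
from h import *
o=monitor.get_obs(); print(np.round(o['ee_pos'],4),np.round(o['eef_rot'],4),o['force'])
for n in ('wrist','scene','top'):
    c=shot(n,n+'2.png'); np.save(n+'2.npy',cloud(c))
im=cv2.imread('pics/wrist2.png'); s=cv2.imread('pics/scene2.png'); t=cv2.imread('pics/top2.png')
a=np.vstack([cv2.resize(s[100:260,320:480],(400,400)),cv2.resize(t[110:230,360:520],(400,300))[:200]])
cv2.imwrite('pics/m2.png',np.hstack([a,np.vstack([cv2.resize(im,(400,250)),cv2.resize(im[:160,160:480],(400,200)),np.zeros((150,400,3),np.uint8)])]))
E
```

```text
[ 0.517  -0.2097  0.2687] [-3.1415e+00 -2.0000e-04 -2.8870e-01] [ 0.04677248  0.71979537 -2.40976182]
```

View pics/m2.png

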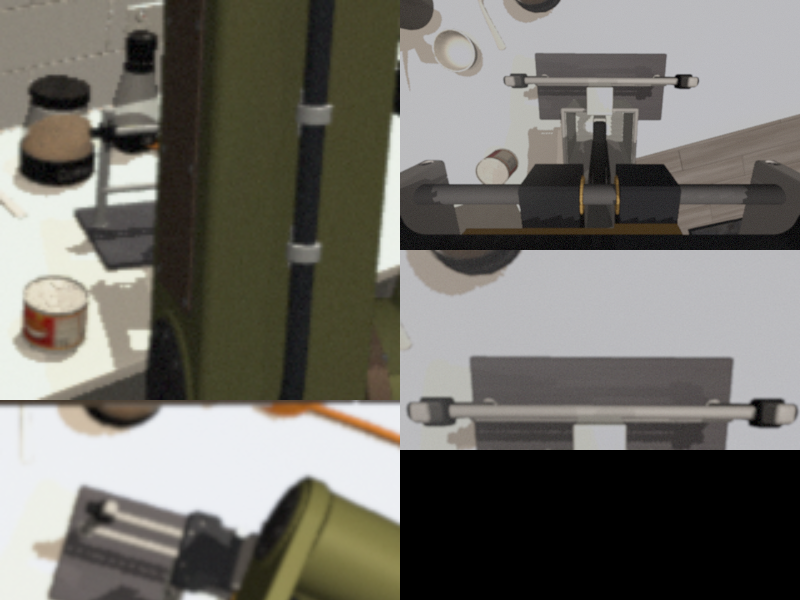

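The wrist view (upper right) shows the rail straight across, from about (505,80) to (697,80) in the montage. The hook strap is at (600,100), centred and square to the rail. I measure both from the wrist depth.

```bash
python3 - <<'E'
from h import *
W=np.load('wrist2.npy'); o=monitor.get_obs(); p=np.array(o['ee_pos']); y=o['eef_rot'][2]
ex=np.array([np.cos(y),np.sin(y),0]);ey=np.array([-np.sin(y),np.cos(y),0]);
L=np.stack([(W-p)@ex,(W-p)@ey,W[...,2]],-1); 
v,u=np.mgrid[:400,:640]; up=v<170
def pr(n,m):
    q=L[m&up]; print(n,len(q),np.round(np.nanpercentile(q,[1,50,99],axis=0),4).tolist())
near=(abs(L[...,1])<.2)&(L[...,0]>.02)&(L[...,0]<.12)
hk=near&(abs(L[...,1])<.02)&(L[...,2]>.235); pr('hook',hk)
r=near&(L[...,2]>.138)&(L[...,2]<.17)&(abs(L[...,1])<.1)&(abs(L[...,1])>.025); pr('rail',r)
q=L[r&up]
for a in(-.09,-.06,-.035,.035,.06,.09):
    s=q[abs(q[:,1]-a)<.008]; print(a,len(s),np.round(np.percentile(s[:,0],[2,50,98]),4),np.round(np.percentile(s[:,2],[50,95]),4))
po=near&(L[...,2]>.18)&(L[...,2]<.195)
for sg in(1,-1): pr('post%d'%sg,po&(sg*L[...,1]>.09))
T=np.load('top2.npy')
E
```

```text
hook 1536 [[0.0438, -0.0124, 0.245], [0.0542, -0.0009, 0.2748], [0.0636, 0.011, 0.2763]]
rail 1736 [[0.0348, -0.0986, 0.1524], [0.063, -0.0251, 0.1563], [0.0675, 0.0984, 0.1655]]
-0.09 167 [0.0583 0.0621 0.0667] [0.1563 0.1575]
-0.06 188 [0.0583 0.063  0.0675] [0.1561 0.1576]
-0.035 213 [0.0347 0.0621 0.0675] [0.1564 0.1644]
0.035 213 [0.0349 0.0621 0.0675] [0.1564 0.1664]
0.06 187 [0.0582 0.063  0.0675] [0.1562 0.1577]
0.09 167 [0.0592 0.0639 0.0675] [0.1563 0.1579]
post1 276 [[0.057, 0.1148, 0.1803], [0.0638, 0.1205, 0.1853], [0.0696, 0.1281, 0.1872]]
post-1 284 [[0.0553, -0.1334, 0.1803], [0.0622, -0.126, 0.185], [0.0688, -0.1206, 0.1873]]
```

Request:
apply_moves:
  plan: [4,0,0,0,6,0,0,0,3,0,0,0,0,0,10,0,0,0,15,0,0,0,15,0,0,0,13,0,0,0,7,0,0,0,0,0,0,0,0,0,0,0,0,0]

```text
time_s: 10.1
ee_pos: [0.5297, -0.2145, 0.2092]
eef_rot: [3.141, -0.001, -0.29]
force: [0.6, 0.4, -2.7]
grip_width: 0.0117
grip_force: 45.0
```

Request:
apply_moves:
  plan: [0,0,4,0,0,0,4,0,0,0,4,0,0,0,4,0,0,0,4,0,0,0,4,0,0,0,3,0,0,0,3,0,0,0,0,0,0,0,0,0,0,0,0,0]

```text
time_s: 11.2
ee_pos: [0.5295, -0.2145, 0.1787]
eef_rot: [3.142, -0.0, -0.29]
force: [0.2, -0.2, -3.3]
grip_width: 0.0116
grip_force: 45.0
```

Request:
apply_moves:
  plan: [0,0,2,0,0,0,2,0,0,0,2,0,0,0,2,0,0,0,2,0,0,0,2,0,0,0,0,0,0,0,0,0]

```text
time_s: 12.0
ee_pos: [0.5294, -0.2144, 0.1664]
eef_rot: [-3.142, 0.0, -0.29]
force: [-0.9, -0.4, -3.4]
grip_width: 0.0114
grip_force: 45.0
```

Request:
apply_moves:
  plan: [0,0,1,0,0,0,1,0,0,0,1,0,0,0,1,0,0,0,1,0,0,0,0,0,0,0,0,0]

```text
time_s: 12.7
ee_pos: [0.5294, -0.2144, 0.1615]
eef_rot: [-3.142, -0.0, -0.29]
force: [-0.0, 0.3, -3.4]
grip_width: 0.0116
grip_force: 45.0
```

Request:
apply_moves:
  plan: [0,0,1,0,0,0,1,0,0,0,1,0,0,0,0,0,0,0,0,0]

```text
time_s: 13.2
ee_pos: [0.5294, -0.2144, 0.1584]
eef_rot: [-3.142, 0.0, -0.29]
force: [-0.9, -0.3, -2.5]
grip_width: 0.0116
grip_force: 45.0
```

Request:
apply_moves:
  plan: [0,0,1,0,0,0,0,0,0,0,0,0]

```text
time_s: 13.5
ee_pos: [0.5294, -0.2144, 0.1574]
eef_rot: [3.142, 0.0, -0.29]
force: [-0.5, -0.6, -3.2]
grip_width: 0.0116
grip_force: 45.0
```

Request:
apply_moves:
  plan: [0,0,1,0,0,0,0,0,0,0,0,0]

```text
time_s: 13.8
ee_pos: [0.5294, -0.2144, 0.1564]
eef_rot: [3.142, 0.0, -0.29]
force: [0.1, -0.9, -2.8]
grip_width: 0.0117
grip_force: 45.0
```

Request:
apply_moves:
  plan: [0,0,1,0,0,0,0,0,0,0,0,0]

```text
time_s: 14.1
ee_pos: [0.5294, -0.2144, 0.1554]
eef_rot: [3.142, 0.0, -0.29]
force: [0.0, -0.1, -3.2]
grip_width: 0.0113
grip_force: 45.0
```

Request:
apply_moves:
  plan: [0,0,1,0,0,0,0,0,0,0,0,0]

```text
time_s: 14.4
ee_pos: [0.5294, -0.2144, 0.1545]
eef_rot: [-3.142, -0.0, -0.29]
force: [-0.0, 0.3, -2.4]
grip_width: 0.0113
grip_force: 45.0
```

Request:
apply_moves:
  plan: [0,0,1,0,0,0,0,0,0,0,0,0]

```text
time_s: 14.7
ee_pos: [0.5295, -0.2144, 0.1536]
eef_rot: [3.142, -0.0, -0.29]
force: [-1.2, 0.5, -0.4]
grip_width: 0.012
grip_force: 45.0
```

Contact starts near TCP z 0.1545. I build up the tug in small steps.

Request:
apply_moves:
  plan: [0,0,0.8,0,0,0,0,0,0,0,0,0]

```text
time_s: 15.0
ee_pos: [0.5294, -0.2144, 0.1528]
eef_rot: [3.142, -0.0, -0.29]
force: [-2.1, 0.6, 0.9]
grip_width: 0.0115
grip_force: 45.0
```

Request:
apply_moves:
  plan: [0,0,0.8,0,0,0,0,0,0,0,0,0]

```text
time_s: 15.3
ee_pos: [0.5294, -0.2144, 0.152]
eef_rot: [3.142, -0.0, -0.29]
force: [-3.1, 1.4, 3.8]
grip_width: 0.0116
grip_force: 45.0
```

Request:
apply_moves:
  plan: [0,0,0.9,0,0,0,0,0,0,0,0,0]

```text
time_s: 15.6
ee_pos: [0.5294, -0.2145, 0.1511]
eef_rot: [3.141, -0.0, -0.29]
force: [-3.1, 1.6, 5.6]
grip_width: 0.0117
grip_force: 45.0
```

Request:
apply_moves:
  plan: [0,0,0.2,0,0,0,0,0,0,0,0,0,0,0,0,0,0,0,0,0,0,0,0,0,0,0,0,0]

```text
time_s: 16.3
ee_pos: [0.5294, -0.2145, 0.151]
eef_rot: [3.141, -0.0, -0.29]
force: [-4.9, 0.8, 6.5]
grip_width: 0.0117
grip_force: 45.0
```

```bash
python3 - <<'E'
from h import *
o=monitor.get_obs(); print({k:np.round(o[k],4).tolist() for k in('ee_pos','eef_rot','force','moment')})
p=np.array(o['ee_pos']); y=o['eef_rot'][2]
c=shot('wrist','w3.png'); W=cloud(c)
ex=np.array([np.cos(y),np.sin(y),0]);ey=np.array([-np.sin(y),np.cos(y),0])
L=np.stack([(W-p)@ex,(W-p)@ey,W[...,2]],-1)
n=(L[...,0]>.035)&(L[...,0]<.09)
for nm,m in(('hook',n&(abs(L[...,1])<.011)&(L[...,2]>.14)),('rail',n&(abs(L[...,1])>.025)&(abs(L[...,1])<.09)&(L[...,2]>.14)&(L[...,2]<.166))):
    q=L[m];print(nm,len(q),np.round(np.percentile(q,[2,50,98],axis=0),4).tolist())
E
```

```text
{'ee_pos': [0.5294, -0.2145, 0.151], 'eef_rot': [3.1415, -0.0002, -0.2903], 'force': [-4.852, 0.7987, 6.4807], 'moment': [0.19, 0.5846, -0.0112]}
hook 1861 [[0.0352, -0.0105, 0.1481], [0.0492, -0.0001, 0.1586], [0.0615, 0.0104, 0.1605]]
rail 3716 [[0.0449, -0.0873, 0.1504], [0.0501, -0.0258, 0.154], [0.0544, 0.0872, 0.1558]]
```

View pics/w3.png

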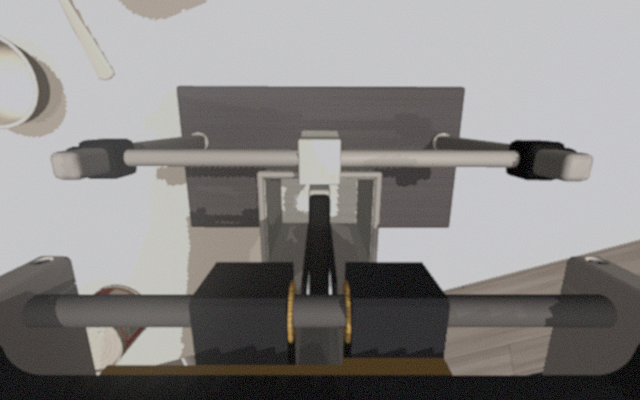

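The wrist view shows the hook strap at (320,155) lying over the rail (rail row 158), with the lip behind it, midway between the posts. The rail load is about 10 N. I hold it, relax to the caddy's own weight, then open.

Request:
apply_moves:
  plan: [0,0,0.3,0,0,0,0,0,0,0,0,0,0,0,0,0,0,0,0,0,0,0,0,0,0,0,0,0]

```text
time_s: 17.05
ee_pos: [0.5294, -0.2145, 0.1508]
eef_rot: [3.141, -0.0, -0.29]
force: [-4.1, 1.6, 7.0]
grip_width: 0.0112
grip_force: 45.0
```

Request:
apply_moves:
  plan: [0,0,-0.7,0,0,0,-0.7,0,0,0,-0.7,0,0,0,-0.7,0,0,0,0,0,0,0,0,0]

```text
time_s: 17.65
ee_pos: [0.5295, -0.2144, 0.1531]
eef_rot: [3.142, -0.0, -0.29]
force: [-0.6, -1.0, 0.5]
grip_width: 0.0113
grip_force: 45.0
```

Request:
apply_moves:
  plan: [0,0,0,0,0,0,0,0,0,0,0,0,0,0,0,0,0,0,0,0,0,0,0,0,0,0,0,0,0,0,0,0]
  hand: -0.2

```text
time_s: 18.45
ee_pos: [0.5294, -0.2144, 0.1532]
eef_rot: [3.142, 0.0, -0.29]
force: [0.5, 0.7, 0.7]
grip_width: 0.0377
grip_force: 0.0
```

Request:
apply_moves:
  plan: [0,0,-4,0,0,0,-8,0,0,0,-15,0,0,0,-20,0,0,0,-20,0,0,0,-15,0,0,0,-8,0,0,0,0,0,0,0,0,0,0,0,0,0,0,0,0,0,0,0,0,0]

```text
time_s: 19.65
ee_pos: [0.5293, -0.2144, 0.2428]
eef_rot: [-3.141, 0.001, -0.29]
force: [-0.2, 0.2, 0.0]
grip_width: 0.0379
grip_force: 0.0
```

```bash
python3 - <<'E'
from h import *
o=monitor.get_obs(); print(o['force'],o['grip_width'])
shot('wrist','w4.png')
E
```

```text
[-0.22478143  0.2229616   0.02050998] 0.03785513481571183
```

View pics/w4.png

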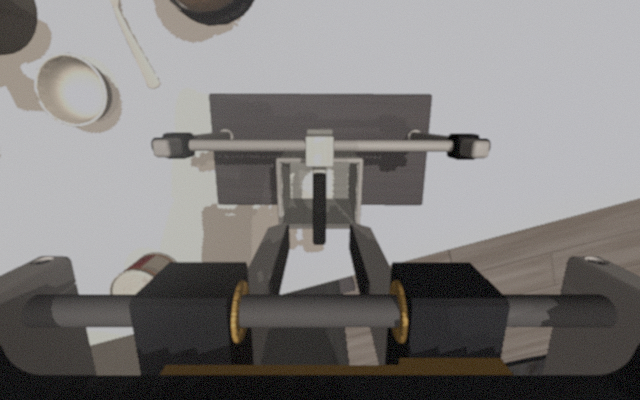

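The caddy hangs with its hook at (320,147) over the rail in the middle. The grip at (319,208) is free, and the fingers are clear of it.

```bash
python3 -c "
from station import ctrl
print(ctrl.hand_in())"
```

```text
the job is handed in; nothing more can be done
None
```

The caddy hangs by its hook at the middle of the upper rail; I tugged it with about 10 N for over half a second before letting go, nothing else was touched, and the job is handed in (no verdict was returned).

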